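# Test-fit pipe sleeves on a gauge pin and hold the good one at the sight

## Task

Of the two brass sleeves on the cork pad one slides down over the gauge pin on the blue carriage and the other is bored too small: find out which, leave the good one seated right down on the pin and let go of it, and put the other in the red reject tray, with the carriage still home. Then pull the spring-loaded carriage out by its black handle until the pin (and the red index beside it) is in line with the yellow mark of the sight, and finish while holding the handle there: it springs back if you let go. Leave everything else on the bench where it is.

Things in the scene. Friction and masses are not known exactly. Their poses are not given: they have to be found in the camera images.
- gauge: Grey base of the sleeve gauge, fixed to the bench: a rail 290 mm long and 90 mm wide with a rear block (top 52 mm above the bench) at its far end. Origin on the bench under the handle's home position, on the rail's centre line. Its x axis runs along the rail away from the handle towards the pin, z is up; the carriage is pulled along -x. It stands turned by up to 0.25 rad either way.
- carriage (a joint): How far the blue spring-return carriage (56 mm wide, 150 mm long, its top 36 mm above the bench) is pulled out, in m: 0 is home, where it starts, 0.09 is the far stop, well past the mark. A spring pulls it home with about 4 N at 0 and 9 N at 0.07.
- handle (a point): Centre of the black grip on top of the carriage's front end, 75 mm above the bench: 14 mm thick along the rail, 56 mm wide across it, 30 mm tall (its top is 90 mm above the bench). It is narrowed to a 10 x 20 mm stem in the 24 mm between grip and carriage top. It moves with the carriage, 95 mm ahead (-x of the gauge) of the pin.
- pin_seat (a point): Foot of the upright steel gauge pin, on its axis, on the carriage's top 36 mm above the bench. The pin is 18 mm in diameter, 37 mm tall, its top 7 mm tapering to 9 mm. Axes as the gauge's. A small red index on the +y side of the carriage stands in line with it. It moves with the carriage.
- mark (a point): The yellow mark of the fixed sight (a small grey tube on a dark stand, up to 69 mm high, 60 to 102 mm to the +y side of the rail's centre line): the point on the rail's centre line, 36 mm above the bench, to which the mark points across the rail. The pin's axis must come in line with it (same place along the rail): that takes a pull of 45 to 70 mm, different each time.
- sleeve_a_mid (a point): Centre (half-way up) of one of two brass sleeves that stand upright on the cork pad and look alike from the side: 34 mm outside diameter, 40 mm tall, under 0.25 kg, with a bore right through. The bore of one is 21 mm, which goes on the pin, that of the other 15 mm, which does not; which is which is not told. Seated on the pin, a sleeve's centre is 20 mm above the pin's foot; one that does not fit stops with its centre more than 45 mm above the foot.
- sleeve_b_mid (a point): Centre (half-way up) of the other brass sleeve, same outside size; see the first.
- pad: Cork pad, fixed, 180 mm along x, 110 mm along y, 6 mm thick, on which the two sleeves stand about 100 mm apart. It may be left or right of the gauge. Origin on the bench under its centre.
- tray: Red reject tray, fixed, open on top, 130 x 130 mm outside, 40 mm high, walls and floor about 4 mm. It is on the other side of the gauge from the pad. Origin on the bench under its centre.
- soap: Bystander: clear bottle with a white cap, 60 mm diameter, 160 mm tall. Leave it alone.
- tee: Bystander: copper tee fitting, 80 mm long, 28 mm high, lying. Leave it alone.
- tape: Bystander: white roll of tape lying flat, 72 mm diameter, 19 mm high. Leave it alone.
- wrench: Bystander: steel wrench, 190 mm long, lying. Leave it alone.
- jar: Bystander: jar with a green lid, 68 mm diameter, 75 mm tall. Leave it alone.
- carton: Bystander: cardboard carton, 90 x 130 x 60 mm. Leave it alone.

How it is judged:
By the outcome, as a careful person would: the job done as asked, in the order asked, and still so for the second after the job is handed in, while the arm keeps its last pose, push and grip.
It also fails if it takes over 72 s, if anything falls off the work surface, if the arm or the gripper's body presses on something with over 40 N, if the wrist force passes 120 N, or if a joint passes its speed limit or range.

## Robot

A 6-joint arm with a two-finger parallel gripper is mounted at the origin on the work surface. World frame = base frame: x ahead of the robot, y to its left, z up, the work surface at z = 0. Lengths are in m, angles in rad, forces in N, time in s.
With the tool pointing down it reaches from about 0.35 to 0.775 m from the base axis. Payload 7.3 kg.
Tool frame: the origin (TCP) lies at the very end of the fingers, on their centre line; the grasp point (between the pads) lies 19 mm behind it (robot.tcp_to_grasp is the distance from the TCP to the grasp point, in m); x points along the fingers, y is the direction in which the jaws open and shut, and the axes are right-handed (so a half turn about x gives the same grasp; the last joint's range is limited). The gripper opens to 92 mm and grips with 3 to 60 N. Pads are 19 mm wide; open, the fingers measure 130 mm over their backs; the gripper's body (75 mm by 190 mm) begins 47 mm behind the grasp point.
Start: joints at [0.973, 0.342, 1.524, -0, 1.275, -0.146], TCP at [0.229, 0.472, 0.227] pointing down, gripper open.
Joint ranges: [-2.53, 2.53], [-0.77, 2.02], [0.04, 2.7], [-1, 4.14], [0.28, 2.66], [-3.11, 3.11]. Speed limits (rad/s): [2.57, 2.57, 3.14, 3.14, 3.14, 3.14].

## Interface

Orientations are given as [roll, pitch, yaw] about the fixed x, y, z axes, in that order (R = Rz(yaw) Ry(pitch) Rx(roll)).
In Python, from cell import robot gives the robot as it stands.
- The arm moves only by the tool move_arm, never from a script. Its argument "increments" is a list of rows, each a list of 4 numbers: the shift along the tool's x, y, z normalised to -1 to 1, where 1 is 40 cm, then the turn about the tool's x normalised to -1 to 1, where 1 is 60 degrees. In form: [[dx, dy, dz, twist], ...]. A call has 1 to 5 rows; each row is the pose to reach, as a shift and turn from the pose commanded when the call began, along the tool's axes at that moment; what a row does not reach only later rows make up. A row lasts 1/8 s, in which the tool goes at most 62.5 mm and 10.7 degrees, less where a joint would pass 70% of its speed; a pose out of reach is approached as far as the arm can. A call with a number of a shift or a turn outside -1 to 1 is refused whole. A call with a gripper value outside its range is refused whole. "gripper" is the closure, from 0 (fully open) to 1 (shut), set as the call begins (left out, the last holds). The fingers move at their own pace and stop on an object; "squeeze" is the grip in N (left out, the last holds). Time passes only in rows, so rows that repeat a pose let the fingers close. It gives the time, the measured TCP pose, the force and the opening at its end, in the units of the state.
- robot.observe(): the state, without advancing time (a new reading comes with each control period).
- robot.read_camera(name): name is "scene" or "top" or "wrist"; returns the picture (400x640x3 uint8, red, green, blue); there is no depth.
- robot.camera_params(name): a dict with "fx", "fy", "cx", "cy" (pixels), "R" (3x3) and "t" (3): a world point X has camera coordinates R X + t; the wrist camera has in their place "tool_from_camera" (4x4, takes a point from camera to tool coordinates, whose origin is the TCP and whose axes are the tool frame's). Camera axes: x right, y down, z forward; pixel columns grow to the right and rows downward; lengths in m; the calibration is good to about 2 mm. A picture is of the moment at which its call begins: read the wrist's pose just before it. camera_params takes no time and is no camera call.
- robot.hand_in(): hands the job in, once; it reports no verdict.
The state is a dict: "time": time; "qpos": joint angles; "qvel": joint speeds; "joint_efforts": joint torques, N m; "tool_pos": TCP position; "tool_rot": TCP orientation; "contact_force": force on the tool from outside, world axes, zero at the start; "torque": the same for the moment, N m; "opening": finger opening in m.
Only numpy, scipy, OpenCV 4.12 (cv2) and the standard library are available. Lean on these libraries where they do the work, as an engineer would, in place of code of your own. Each camera call takes 0.05 s, during which the arm holds its last target.

## Working session

There is one attempt and no reset: what is moved stays moved. The work goes in short steps, Python scripts to look and compute and a tool call to move; the robot and the scene stay as the last step left them, time stands still between calls to the robot, and variables do not carry over. Pictures are saved under pics/ and viewed, and the job is handed in when it is done.

Besides the shell and the picture viewer there is one more tool, called as name(argument=value, ...), one argument or row to a line, values as JSON. move_arm: Moves the arm, as the interface text tells. Its arguments: {"type":"object","properties":{"increments":{"type":"array","items":{"type":"array","items":{"type":"number"}}},"gripper":{"type":"number"},"squeeze":{"type":"number"}},"required":["increments"]}

```bash
mkdir -p pics; ls
python3 - <<'E'
from cell import robot
import cv2
for n in ("scene","top","wrist"):
    im=robot.read_camera(n); cv2.imwrite(f"pics/{n}0.png",im[:,:,::-1])
    print(n,robot.camera_params(n))
print(robot.observe())
E
```

```text
pics
scene {'fx': 368.7651571628179, 'fy': 368.7651571628179, 'cx': 323.0294592324929, 'cy': 200.38913363679808, 'R': array([[ 0.88340265,  0.46833506, -0.01618726],
       [ 0.37850986, -0.7334821 , -0.56456559],
       [-0.27627892,  0.4926117 , -0.82522947]]), 't': array([-0.4830881 , -0.20574457,  1.36009659])}
top {'fx': 505.72479318991026, 'fy': 505.72479318991026, 'cx': 324.09047396100607, 'cy': 203.4069456737597, 'R': array([[ 0.02306785, -0.99971144,  0.00670203],
       [-0.98685093, -0.02384283, -0.15986485],
       [ 0.15997851, -0.00292616, -0.98711616]]), 't': array([-0.04158903,  0.56066743,  1.67876263])}
wrist {'fx': 293.597189541267, 'fy': 293.597189541267, 'cx': 314.9721604012712, 'cy': 198.51360424219763, 'tool_from_camera': array([[-5.71903414e-04, -2.74921904e-01,  9.61466390e-01,
        -1.58598215e-01],
       [ 9.99999787e-01, -4.59304083e-04,  4.63490501e-04,
        -4.15234641e-04],
       [ 3.14181747e-04,  9.61466451e-01,  2.74922108e-01,
        -7.42800129e-02],
       [ 0.00000000e+00,  0.00000000e+00,  0.00000000e+00,
         1.00000000e+00]])}
{'time': 0.15, 'qpos': array([ 9.72984848e-01,  3.42562519e-01,  1.52480149e+00,  2.37729216e-05,
        1.27537991e+00, -1.45979012e-01]), 'qvel': array([ 0.00070796, -0.00011912,  0.00019263,  0.00037914, -0.00184486,
       -0.00076993]), 'joint_efforts': array([ 7.08506177e-04, -4.31472480e+01, -2.44352174e+01,  7.18268473e-02,
        5.38050046e-02, -7.15082001e-05]), 'tool_pos': array([0.22901552, 0.47208243, 0.22620332]), 'tool_rot': array([-1.73652062,  1.56964483, -2.18836002]), 'contact_force': array([ 0.21762928, -0.04769835, -0.27783541]), 'torque': array([ 0.02679479, -0.00240277, -0.04646502]), 'opening': 0.09208037745816611}
```

View pics/scene0.png

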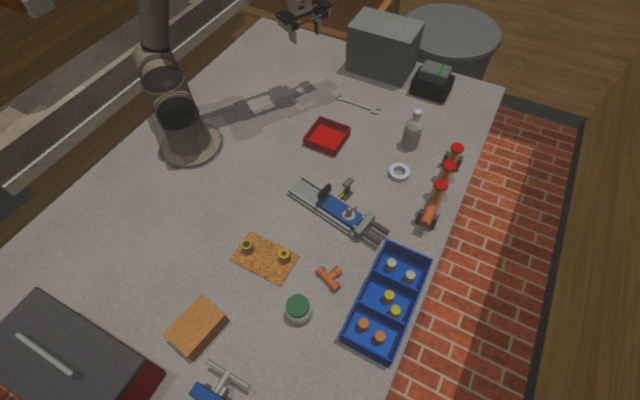

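View pics/top0.png

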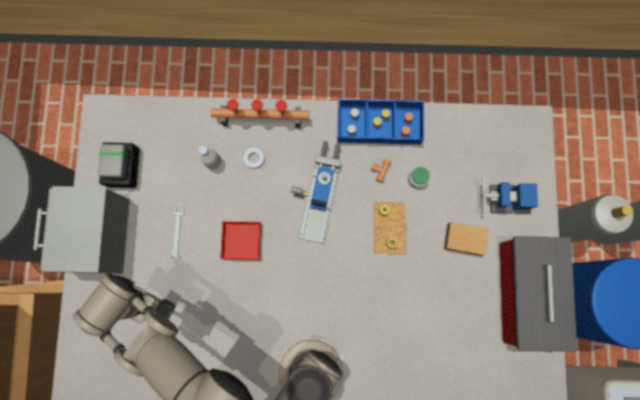

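View pics/wrist0.png

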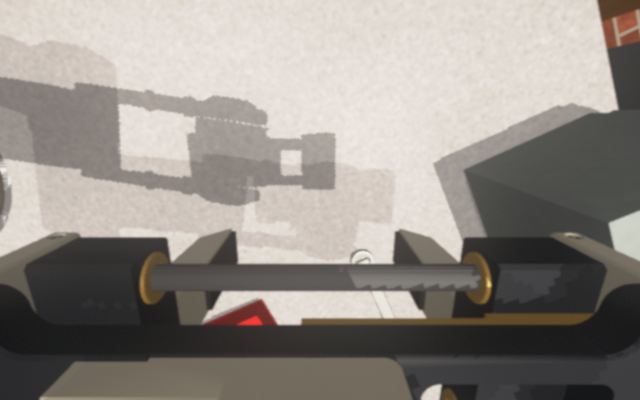

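Top view: gauge at about (322,195), sight at (299,191), pad at (390,228) with sleeves at (384,210) and (392,242), tray at (241,241). I'll enlarge the crops to measure.

```bash
cat > h.py <<'E'
from cell import robot
import numpy as np, cv2
from scipy.spatial.transform import Rotation as Ro
def snap(n,f,box=None,k=1):
    o=robot.observe(); im=robot.read_camera(n)
    np.savez('pics/'+f+'.npz',im=im,p=o['tool_pos'],r=o['tool_rot'])
    if box is not None: im=im[box[1]:box[3],box[0]:box[2]]
    im=cv2.resize(im,None,fx=k,fy=k,interpolation=cv2.INTER_CUBIC)
    cv2.imwrite('pics/'+f+'.png',im[:,:,::-1]); return o
def pose(p,r):
    T=np.eye(4);T[:3,:3]=Ro.from_euler('xyz',r).as_matrix();T[:3,3]=p;return T
def cam(n,p=None,r=None):
    c=robot.camera_params(n);K=np.array([[c['fx'],0,c['cx']],[0,c['fy'],c['cy']],[0,0,1]])
    if n=='wrist':
        W=np.linalg.inv(pose(p,r)@c['tool_from_camera']);return K,W[:3,:3],W[:3,3]
    return K,np.array(c['R']),np.array(c['t'])
def p2w(C,u,v,z):
    K,R,t=C;d=R.T@np.linalg.solve(K,[u,v,1]);o=-R.T@t;return o+d*(z-o[2])/d[2]
def w2p(C,X):
    K,R,t=C;q=K@(R@np.array(X)+t);return q[:2]/q[2]
def inc(target,yaw_y=None):
    """increments to TCP target; yaw_y: wanted world dir angle (rad) of tool y (mod pi)"""
    o=robot.observe();R=Ro.from_euler('xyz',o['tool_rot']).as_matrix()
    d=R.T@(np.array(target)-o['tool_pos'])/0.4
    tw=0
    if yaw_y is not None:
        a=np.arctan2(R[1,1],R[0,1]); 
        tw=(yaw_y-a+np.pi/2)%np.pi-np.pi/2   # world ccw; tool x is down -> negate
        tw=-tw/np.radians(60)
    print('inc',d.round(4),'twist',np.round(tw,4),'pos',o['tool_pos'].round(4),'t',o['time'],'q6',o['qpos'][5].round(3))
E
python3 - <<'E'
import cv2
im=cv2.imread('pics/top0.png')
c=im[140:260,220:420]
cv2.imwrite('pics/top0c.png',cv2.resize(c,None,fx=4,fy=4,interpolation=cv2.INTER_CUBIC))
im=cv2.imread('pics/scene0.png')
c=im[170:300,220:420]
cv2.imwrite('pics/sc0c.png',cv2.resize(c,None,fx=4,fy=4,interpolation=cv2.INTER_CUBIC))
E
```

```text
(no output)
```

View pics/top0c.png

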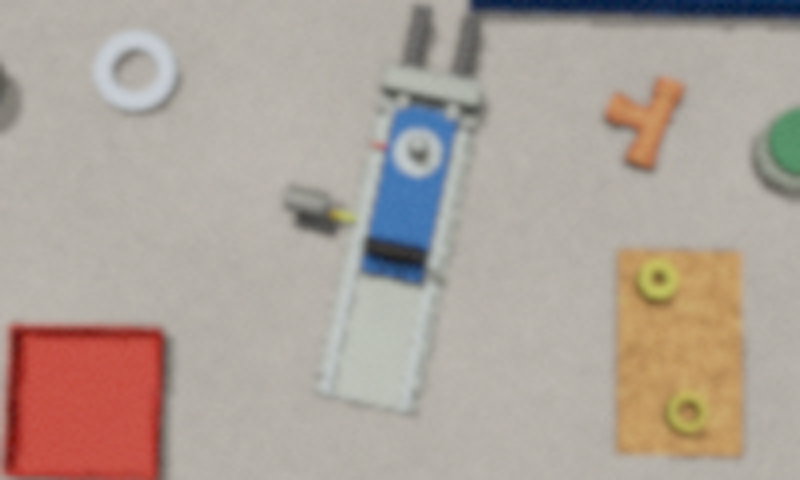

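View pics/sc0c.png

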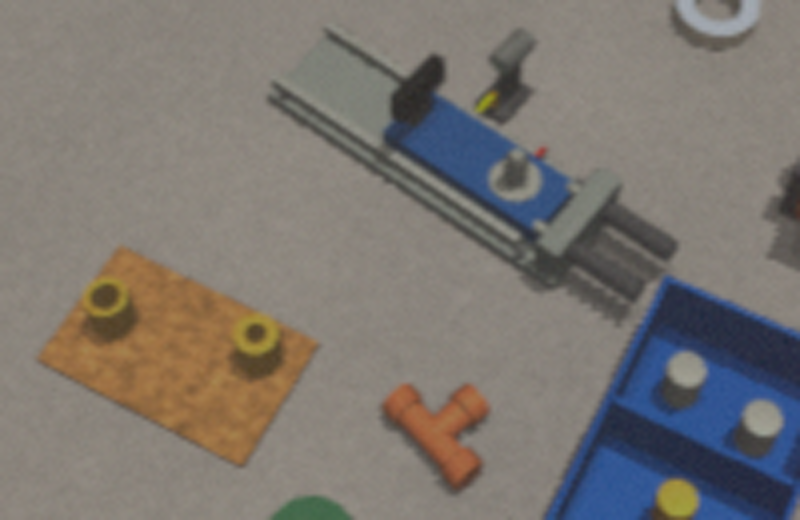

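The sleeve nearest the robot (crop 687,411) shows a visibly larger bore than the far one (659,280). Next I'll turn these pixels into positions.

Run:
```python
from h import *
C=cam('top')
def f(n,x,y,z): 
    w=p2w(C,220+(x+.5)/4-.5,140+(y+.5)/4-.5,z); print(n,w.round(4)); return w
def g(n,x,y,z):
    w=p2w(cam('scene'),220+(x+.5)/4-.5,170+(y+.5)/4-.5,z); print(' scene',n,w.round(4)); return w
f('sl far',659,280,.046);g('far',256,335,.046)
f('sl near',687,411,.046);g('near',107,295,.046)
f('pinseat disc',417,152,.036);g('disc',515,180,.036)
f('pin top',419,150,.073);g('pintop',516,153,.073)
f('handle top',396,248,.090)
f('index',378,146,.036);g('index',541,153,.036)
f('mark tip',352,216,.036);g('mark',484,104,.036)
f('sight tube',305,197,.069)
f('base FL',318,393,.01);f('base FR',414,410,.01)
f('block L',383,75,.052);f('block R',480,97,.052)
f('tray c',85,402,.02)
for x,y in [(12,327),(163,330),(160,478),(7,474)]: f('tray',x,y,.04)
```

```text
sl far [ 0.5449 -0.234   0.046 ]
 scene far [ 0.5474 -0.2397  0.046 ]
sl near [ 0.4339 -0.258   0.046 ]
 scene near [ 0.4343 -0.2623  0.046 ]
pinseat disc [ 0.6532 -0.0255  0.036 ]
 scene disc [ 0.6524 -0.0313  0.036 ]
pin top [ 0.647  -0.0271  0.073 ]
 scene pintop [ 0.6515 -0.0311  0.073 ]
handle top [ 0.5598 -0.0099  0.09  ]
index [0.6577 0.0083 0.036 ]
 scene index [6.596e-01 4.000e-04 3.600e-02]
mark tip [0.5957 0.029  0.036 ]
 scene mark [0.5994 0.0218 0.036 ]
sight tube [0.605  0.0681 0.069 ]
base FL [0.445  0.0547 0.01  ]
base FR [ 0.4324 -0.0282  0.01  ]
block L [0.7168 0.0053 0.052 ]
block R [ 0.6994 -0.0786  0.052 ]
tray c [0.4317 0.2528 0.02  ]
tray [0.4922 0.3146 0.04  ]
tray [0.4927 0.1865 0.04  ]
tray [0.3677 0.1836 0.04  ]
tray [0.368 0.312 0.04 ]
```

Run:
```python
from h import *
o=robot.observe();R=Ro.from_euler('xyz',o['tool_rot']).as_matrix();print(R.round(3))
inc([.56,-.02,.26],-0.18+np.pi/2)
inc([.56,-.02,.26],-0.18)
```

```text
[[-0.001  0.437  0.9  ]
 [-0.001  0.9   -0.437]
 [-1.    -0.001 -0.   ]]
inc [-0.0839 -0.7456  1.2815] twist -0.2596 pos [0.229  0.4721 0.2262] t 0.15 q6 -0.146
inc [-0.0839 -0.7456  1.2815] twist 1.2404 pos [0.229  0.4721 0.2262] t 0.15 q6 -0.146
```

move_arm(
  increments=[
    [-0.08,-0.37,0.64,-0.26],
    [-0.08,-0.37,0.64,-0.26],
    [-0.08,-0.37,0.64,-0.26],
    [-0.08,-0.37,0.64,-0.26],
    [-0.08,-0.37,0.64,-0.26],
  ],
)

```text
time: 0.78
tool_pos: [0.3957, 0.2254, 0.2589]
tool_rot: [0.445, 1.571, 0.265]
contact_force: [0.3, 1.3, 0.1]
opening: 0.0919
```

Run:
```python
from h import *
inc([.56,-.02,.26],-0.18+np.pi/2)
```

```text
inc [-0.0026 -0.5301  0.514 ] twist -0.0002 pos [0.3957 0.2254 0.2589] t 0.775 q6 -1.041
```

move_arm(
  increments=[
    [0,-0.53,0.51,0],
    [0,-0.53,0.51,0],
    [0,-0.53,0.51,0],
    [0,-0.53,0.51,0],
    [0,-0.53,0.51,0],
  ],
)

```text
time: 1.4
tool_pos: [0.5587, -0.0201, 0.2582]
tool_rot: [-3.009, 1.57, 3.093]
contact_force: [-0.1, 0.5, -0.3]
opening: 0.0916
```

move_arm(
  increments=[
    [0,0,0,0],
    [0,0,0,0],
  ],
)

```text
time: 1.65
tool_pos: [0.5572, -0.0171, 0.2583]
tool_rot: [2.821, 1.569, 2.641]
contact_force: [-0.0, 0.5, -0.1]
opening: 0.0915
```

Run:
```python
from h import *
o=snap('wrist','w1'); print(o['tool_pos'],o['tool_rot'],o['contact_force'])
```

```text
[ 0.55721872 -0.01713346  0.25827122] [2.82053587 1.56934889 2.6408264 ] [-0.02355924  0.47387629 -0.11130537]
```

View pics/w1.png

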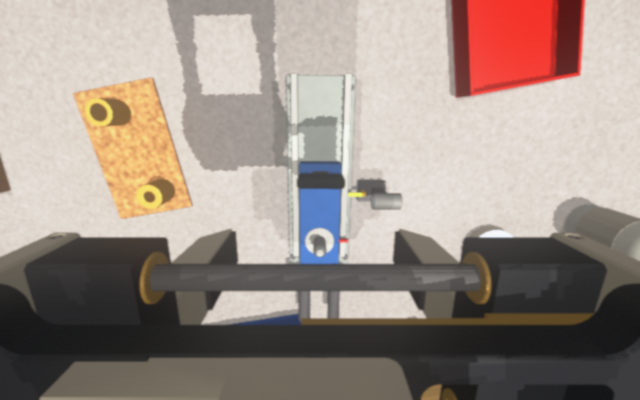

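The wrist view shows the whole rail, with the pin at about (319,243), the mark at (356,195), and sleeves at (99,112) and (149,197). I'll enlarge it.

Run:
```python
import cv2
im=cv2.imread('pics/w1.png')
for n,b in (('a',(280,65,410,265)),('b',(70,70,200,225))):
    c=im[b[1]:b[3],b[0]:b[2]]; k=3 if n=='a' else 3.8
    k={'a':3,'b':3}[n]
    cv2.imwrite(f'pics/w1{n}.png',cv2.resize(c,None,fx=k,fy=k,interpolation=cv2.INTER_CUBIC))
```

```text
(no output)
```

View pics/w1a.png

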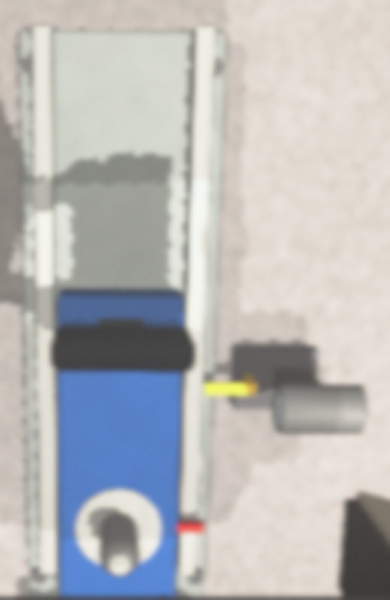

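View pics/w1b.png

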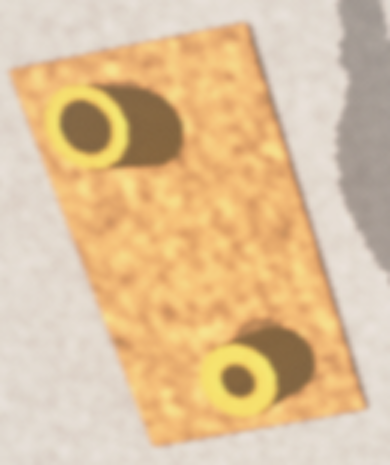

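Run:
```python
from h import *
d=np.load('pics/w1.npz');C=cam('wrist',d['p'],d['r'])
def a(n,x,y,z):
    w=p2w(C,280+(x+.5)/3-.5,65+(y+.5)/3-.5,z);print(n,w.round(4));return w
def b(n,x,y,z):
    w=p2w(C,70+(x+.5)/3-.5,70+(y+.5)/3-.5,z);print(n,w.round(4));return w
s=a('disc',120,529,.037);t=a('pintop',121,564,.073);i=a('index',190,527,.036);m=a('mark',212,389,.036);h=a('handle top ctr',123,350,.09)
h2=a('handle back bottom',122,367,.06)
h1=a('handle front top edge',122,330,.09)
f=a('rail FL',32,29,.02);g=a('rail FR',212,29,.02)
L=a('car L',60,480,.036);R_=a('car R',181,480,.036)
L2=a('car FL',58,293,.036);R2=a('car FR',184,293,.036)
ax=s-(L2+R2)/2;print('yaw',np.arctan2(ax[1],ax[0]),np.arctan2(*(L2-L)[[1,0]]),np.arctan2(*(R2-R_)[[1,0]]),np.linalg.norm(L2-R2))
b('near',87,127,.046);b('far',239,381,.046)
v=f-g;print('rail',np.arctan2(v[1],v[0]),np.linalg.norm(v))
th=-0.18;e=np.array([np.cos(th),np.sin(th),0])
print('pull',(i-m)@e,(s-m)@e,'handle',(s-h)@e)
```

```text
disc [ 0.6528 -0.0279  0.037 ]
pintop [ 0.6529 -0.0281  0.073 ]
index [0.6581 0.0045 0.036 ]
mark [0.5937 0.0244 0.036 ]
handle top ctr [ 0.5569 -0.0106  0.09  ]
handle back bottom [ 0.5707 -0.0129  0.06  ]
handle front top edge [ 0.5493 -0.0096  0.09  ]
rail FL [ 0.4305 -0.0256  0.02  ]
rail FR [0.4439 0.0485 0.02  ]
car L [ 0.6241 -0.0509  0.036 ]
car R [0.6342 0.004  0.036 ]
car FL [ 0.5389 -0.0351  0.036 ]
car FR [0.5488 0.0188 0.036 ]
yaw -0.17973021342496262 2.957326275555403 2.969864687278418 0.05474489745049009
near [ 0.4339 -0.2611  0.046 ]
far [ 0.5467 -0.236   0.046 ]
rail -1.7507200758801298 0.07528703637304018
pull 0.06698235750330339 0.0675386218348821 handle 0.09742076837451114
```

Run:
```python
from h import *
inc([.434,-.261,.15],-0.179+np.pi/2)
```

```text
inc [ 0.2713 -0.656  -0.1941] twist 0.0003 pos [ 0.5571 -0.0166  0.2586] t 1.7 q6 -1.56
```

move_arm(
  increments=[
    [0.27,-0.656,-0.194,0],
    [0.27,-0.656,-0.194,0],
    [0.27,-0.656,-0.194,0],
    [0.27,-0.656,-0.194,0],
    [0.27,-0.656,-0.194,0],
  ],
)

```text
time: 2.33
tool_pos: [0.4334, -0.2622, 0.1503]
tool_rot: [2.203, 1.571, 2.024]
contact_force: [0.5, -1.1, 0.5]
opening: 0.0919
```

move_arm(
  increments=[
    [0,0,0,0],
    [0,0,0,0],
  ],
)

```text
time: 2.58
tool_pos: [0.4351, -0.2607, 0.1513]
tool_rot: [0.247, 1.57, 0.068]
contact_force: [0.8, 0.1, -0.9]
opening: 0.092
```

Run:
```python
from h import *
o=snap('wrist','w2',(200,60,440,300),2.5)
C=cam('wrist',o['tool_pos'],o['tool_rot'])
p=w2p(C,[.434,-.261,.046]);print(p,(p-[200,60])*2.5)
inc([.434,-.261,.018],-0.179+np.pi/2)
```

```text
[314.6566201  196.20996639] [286.64155026 340.52491597]
inc [ 0.3336 -0.0017 -0.0036] twist 0.0013 pos [ 0.4354 -0.2606  0.1514] t 2.625 q6 -2.084
```

View pics/w2.png

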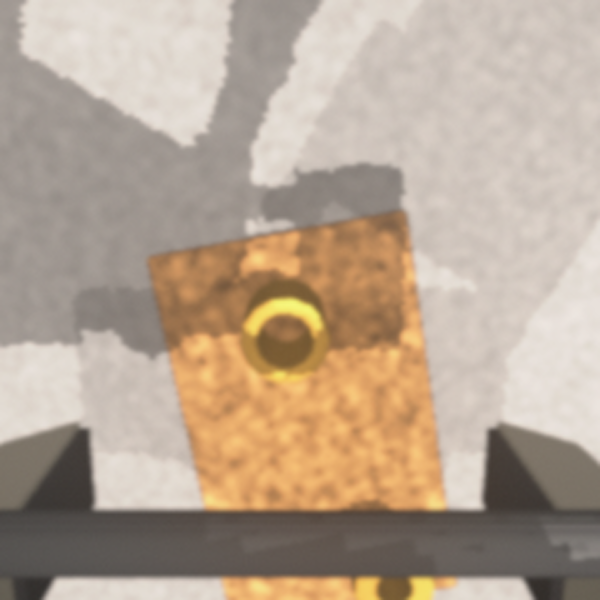

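The sleeve ring is at (285,338) in the crop, within 1 mm of the prediction. Descending.

move_arm(
  increments=[
    [0.15,-0.002,-0.004,0],
    [0.25,-0.002,-0.004,0],
    [0.3,-0.002,-0.004,0],
    [0.333,-0.002,-0.004,0],
    [0.333,-0.002,-0.004,0],
  ],
)

```text
time: 3.25
tool_pos: [0.4333, -0.2616, 0.0174]
tool_rot: [2.348, 1.57, 2.17]
contact_force: [-0.5, 0.4, -0.7]
opening: 0.0918
```

move_arm(
  increments=[
    [0,0,0,0],
    [0,0,0,0],
    [0,0,0,0],
    [0,0,0,0],
    [0,0,0,0],
  ],
  gripper=1,
  squeeze=20,
)

```text
time: 3.88
tool_pos: [0.4328, -0.2625, 0.0176]
tool_rot: [0.182, 1.571, 0.003]
contact_force: [0.3, -0.3, -0.5]
opening: 0.0462
```

Run:
```python
from h import *
o=snap('wrist','w3',(200,100,440,300),3)
print(o['opening'],o['contact_force'],o['tool_pos'])
```

```text
0.046186771326368094 [ 0.25851984 -0.27511953 -0.47604549] [ 0.4328434  -0.2624558   0.01758032]
```

View pics/w3.png

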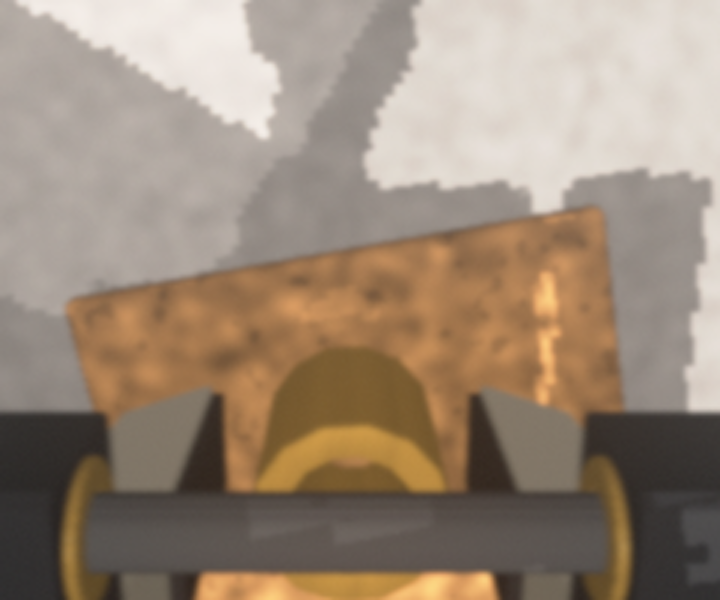

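The fingers are still closing (46 mm) and are centred on the sleeve.

move_arm(
  increments=[
    [0,0,0,0],
    [0,0,0,0],
    [0,0,0,0],
  ],
)

```text
time: 4.3
tool_pos: [0.4328, -0.2623, 0.0175]
tool_rot: [2.127, 1.571, 1.948]
contact_force: [-0.4, -0.1, 0.7]
opening: 0.0326
```

Run:
```python
from h import *
o=snap('wrist','w4',(200,100,440,300),3)
print(o['opening'],o['contact_force'],o['tool_pos'])
C=cam('wrist',o['tool_pos'],o['tool_rot'])
for z in (.006,.046): print((w2p(C,[o['tool_pos'][0],o['tool_pos'][1],z])-[200,100])*3)
inc([.434,-.261,.15],-0.179+np.pi/2)
```

```text
0.03264755782542619 [-0.3946666  -0.09300123  0.73024279] [ 0.43278585 -0.26231883  0.01747036]
[346.15431571 413.95989257]
[346.61530676 511.82466956]
inc [-0.3313  0.0039  0.0023] twist -0.0005 pos [ 0.4328 -0.2623  0.0175] t 4.35 q6 -2.088
```

View pics/w4.png

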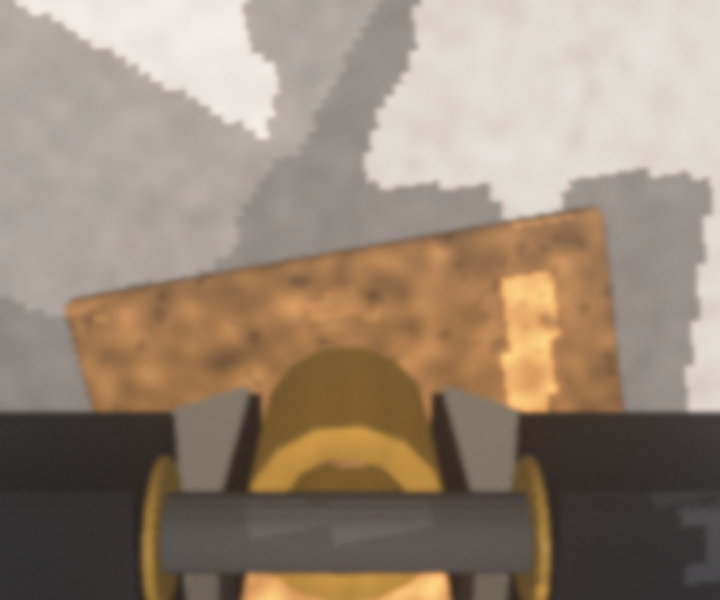

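move_arm(
  increments=[
    [-0.08,0.0,0,0],
    [-0.2,0.004,0.002,0],
    [-0.33,0.004,0.002,0],
    [-0.33,0.004,0.002,0],
  ],
)

```text
time: 4.85
tool_pos: [0.4358, -0.2625, 0.1532]
tool_rot: [-0.509, 1.562, -0.688]
contact_force: [-0.5, -0.5, -2.3]
opening: 0.0324
```

Run:
```python
from h import *
print(robot.observe()['opening'],robot.observe()['contact_force'])
inc([.6528,-.0280,.15],-0.179+np.pi/2)
```

```text
0.03242378749352383 [-0.50288306 -0.48170906 -2.2994484 ]
inc [0.0084 0.6736 0.4292] twist -0.0004 pos [ 0.4358 -0.2625  0.1532] t 4.85 q6 -2.084
```

move_arm(
  increments=[
    [0.0,0.1,0.064,0],
    [0.0,0.24,0.153,0],
    [0.0,0.38,0.242,0],
    [0.005,0.52,0.331,0],
    [0.008,0.62,0.395,0],
  ],
)

```text
time: 5.48
tool_pos: [0.6341, -0.0433, 0.1444]
tool_rot: [-3.121, 1.568, 2.983]
contact_force: [1.1, -1.3, -0.6]
opening: 0.0329
```

move_arm(
  increments=[
    [0,0.04,0.025,0],
    [0,0.054,0.034,0],
    [0,0.054,0.034,0],
    [0,0.054,0.034,0],
  ],
)

```text
time: 5.98
tool_pos: [0.6502, -0.0275, 0.1461]
tool_rot: [-2.89, 1.57, -3.071]
contact_force: [-0.9, -0.8, -1.8]
opening: 0.0323
```

Run:
```python
from h import *
o=snap('wrist','w5',(200,60,440,300),2.5)
snap('scene','s5',(280,150,420,250),5)
C=cam('wrist',o['tool_pos'],o['tool_rot']);p=o['tool_pos']
print('sleeve bottom',(w2p(C,[p[0],p[1],p[2]-.0115])-[200,60])*2.5)
for z in (.073,.036): print('pin',(w2p(C,[.6528,-.028,z])-[200,60])*2.5)
inc([.6528,-.0280,.11],-0.179+np.pi/2)
```

```text
sleeve bottom [288.48221508 444.94310541]
pin [288.02907559 377.44776466]
pin [287.93719756 346.82610069]
inc [ 0.0912 -0.0004  0.006 ] twist -0.0019 pos [ 0.6505 -0.0274  0.1465] t 6.075 q6 -1.55
```

View pics/w5.png

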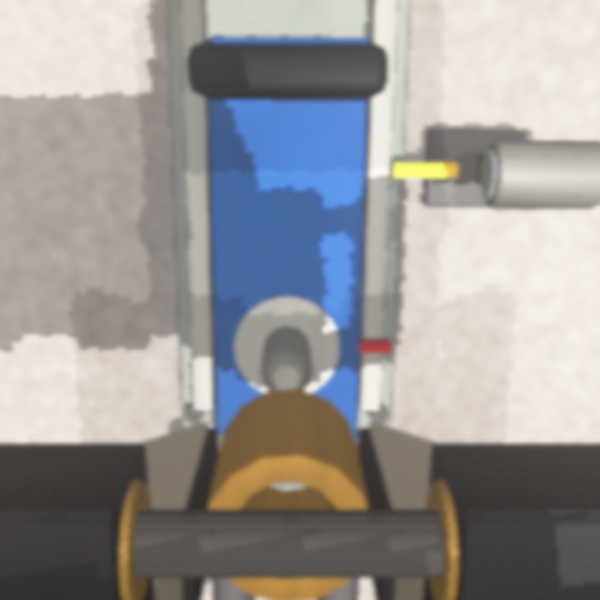

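View pics/s5.png

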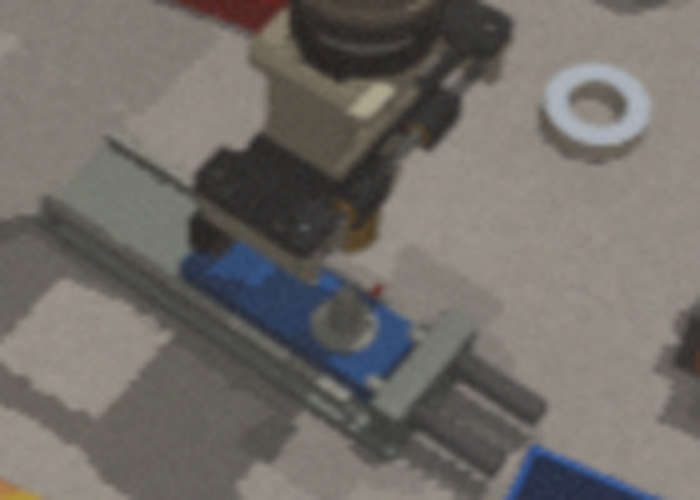

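The pin top at (287,376) and disc at (286,346) match the prediction. Lowering the sleeve.

move_arm(
  increments=[
    [0.04,0,0.006,0],
    [0.08,0,0.006,0],
    [0.11,0,0.006,0],
    [0.11,0,0.006,0],
  ],
)

```text
time: 6.58
tool_pos: [0.6523, -0.0266, 0.1004]
tool_rot: [3.139, 1.568, 2.96]
contact_force: [0.3, -0.1, -1.2]
opening: 0.0327
```

Run:
```python
from h import *
print(robot.observe()['contact_force'])
inc([.6528,-.0280,.075],-0.179+np.pi/2)
inc([.6528,-.0280,.0475],-0.179+np.pi/2)
```

```text
[ 0.31442298 -0.14514012 -1.19591565]
inc [ 0.0636 -0.0032  0.002 ] twist -0.0005 pos [ 0.6523 -0.0266  0.1004] t 6.575 q6 -1.549
inc [ 0.1324 -0.0032  0.0022] twist -0.0005 pos [ 0.6523 -0.0266  0.1004] t 6.575 q6 -1.549
```

move_arm(
  increments=[
    [0.03,-0.002,0.001,0],
    [0.05,-0.002,0.001,0],
    [0.063,-0.002,0.001,0],
    [0.063,-0.002,0.001,0],
  ],
)

```text
time: 7.08
tool_pos: [0.6532, -0.0276, 0.0766]
tool_rot: [-3.139, 1.57, 2.965]
contact_force: [-0.9, -0.7, -2.7]
opening: 0.033
```

Run:
```python
from h import *
print(robot.observe()['contact_force'],robot.observe()['opening'])
inc([.6528,-.0280,.0475],-0.179+np.pi/2)
```

```text
[-0.92935415 -0.7241038  -2.69025543] 0.03301756424852862
inc [ 0.0727 -0.0011 -0.0007] twist -0.0005 pos [ 0.6532 -0.0276  0.0766] t 7.075 q6 -1.551
```

Sleeve bottom is at about 65 mm, below the pin top, with no contact force. Continuing down.

move_arm(
  increments=[
    [0.02,0,0,0],
    [0.04,0,0,0],
    [0.055,0,0,0],
    [0.068,0,0,0],
    [0.068,0,0,0],
  ],
)

```text
time: 7.7
tool_pos: [0.6531, -0.0277, 0.049]
tool_rot: [-3.077, 1.569, 3.027]
contact_force: [-2.1, -2.0, -4.6]
opening: 0.0326
```

Run:
```python
from h import *
print(robot.observe()['contact_force'],robot.observe()['opening'])
inc([.6528,-.0280,.0475],-0.179+np.pi/2)
snap('wrist','w6',(200,60,440,300),2.5)
```

```text
[-2.05055747 -2.03510557 -4.59302397] 0.032636122226922144
inc [ 0.0037 -0.0008 -0.0006] twist -0.0006 pos [ 0.6531 -0.0277  0.049 ] t 7.7 q6 -1.551
```

View pics/w6.png

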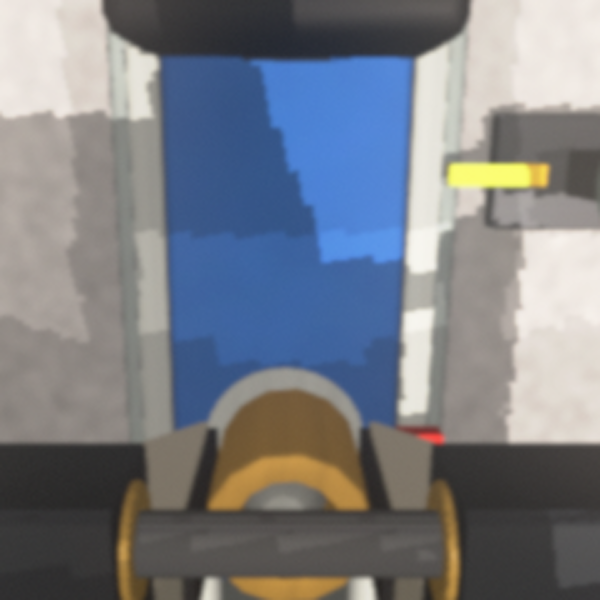

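move_arm(
  increments=[
    [0.004,0,0,0],
    [0.004,0,0,0],
  ],
)

```text
time: 8.0
tool_pos: [0.6532, -0.0278, 0.0484]
tool_rot: [-2.777, 1.57, -2.957]
contact_force: [-4.4, -2.9, -0.4]
opening: 0.0329
```

move_arm(
  increments=[
    [0,0,0,0],
    [0,0,0,0],
    [0,0,0,0],
    [0,0,0,0],
  ],
  gripper=0.35,
)

```text
time: 8.5
tool_pos: [0.6537, -0.0275, 0.0485]
tool_rot: [0.392, 1.57, 0.212]
contact_force: [0.0, 0.4, -0.2]
opening: 0.0593
```

Run:
```python
from h import *
print(robot.observe()['contact_force'],robot.observe()['opening'])
snap('wrist','w7',(200,60,440,300),2.5)
inc([.6528,-.0280,.15],-0.179+np.pi/2)
```

```text
[ 0.02960857  0.3967697  -0.21317784] 0.05934460856150527
inc [-0.2539 -0.0016 -0.0019] twist -0.0004 pos [ 0.6537 -0.0275  0.0484] t 8.55 q6 -1.551
```

View pics/w7.png

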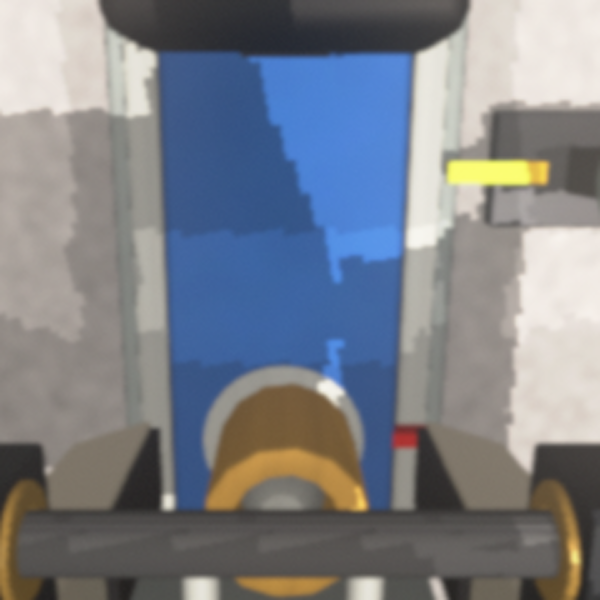

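move_arm(
  increments=[
    [-0.05,0,0,0],
    [-0.15,0,0,0],
    [-0.28,0,0,0],
    [-0.35,0,0,0],
    [-0.35,0,0,0],
  ],
  gripper=0,
)

```text
time: 9.18
tool_pos: [0.6548, -0.0278, 0.1912]
tool_rot: [0.05, 1.565, -0.13]
contact_force: [0.5, 0.2, -0.5]
opening: 0.0915
```

Run:
```python
from h import *
o=snap('wrist','w8',(200,60,440,300),2.5)
C=cam('wrist',o['tool_pos'],o['tool_rot'])
for z in (.076,.036,.116): print(z,(w2p(C,[.6528,-.028,z])-[200,60])*2.5)
inc([.5465,-.236,.15],-0.179+np.pi/2)
```

```text
0.076 [286.42247229 329.95111525]
0.036 [286.48458972 306.26353337]
0.116 [286.34084925 361.07687896]
inc [ 0.0966 -0.5604 -0.1709] twist -0.0005 pos [ 0.6537 -0.0276  0.1888] t 9.225 q6 -1.551
```

View pics/w8.png

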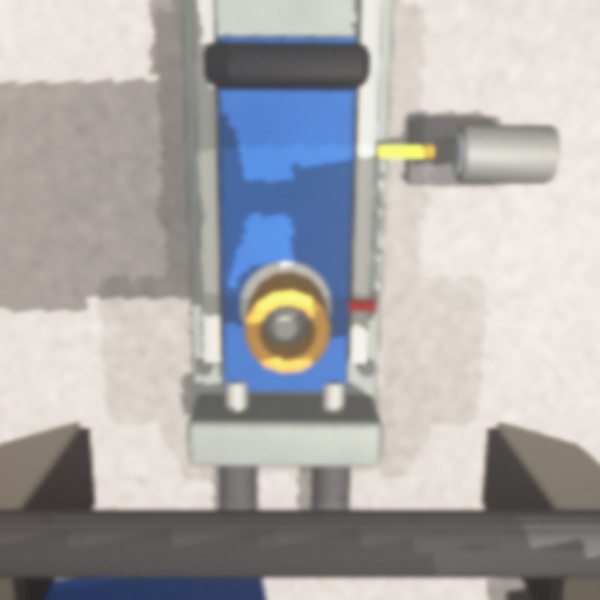

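The sleeve's top ring centre at (287,331) matches the seated prediction (286,330), so it is fully down. Next is the other sleeve.

move_arm(
  increments=[
    [0.09,-0.56,-0.17,0],
    [0.09,-0.56,-0.17,0],
    [0.09,-0.56,-0.17,0],
    [0.09,-0.56,-0.17,0],
    [0.09,-0.56,-0.17,0],
  ],
)

```text
time: 9.85
tool_pos: [0.5438, -0.2383, 0.1496]
tool_rot: [2.888, 1.566, 2.704]
contact_force: [-0.0, 0.7, -0.3]
opening: 0.092
```

move_arm(
  increments=[
    [0,0,0,0],
    [0,0,0,0],
  ],
)

```text
time: 10.1
tool_pos: [0.547, -0.2346, 0.1518]
tool_rot: [2.342, 1.57, 2.164]
contact_force: [0.9, -0.4, -0.2]
opening: 0.0915
```

Run:
```python
from h import *
o=snap('wrist','w9',(200,60,440,300),2.5)
C=cam('wrist',o['tool_pos'],o['tool_rot'])
print((w2p(C,[.5465,-.236,.046])-[200,60])*2.5)
inc([.5465,-.236,.018],-0.179+np.pi/2)
```

```text
[283.90904639 342.46392884]
inc [ 0.335  -0.0038 -0.0008] twist 0.0013 pos [ 0.5471 -0.2346  0.152 ] t 10.15 q6 -1.927
```

View pics/w9.png

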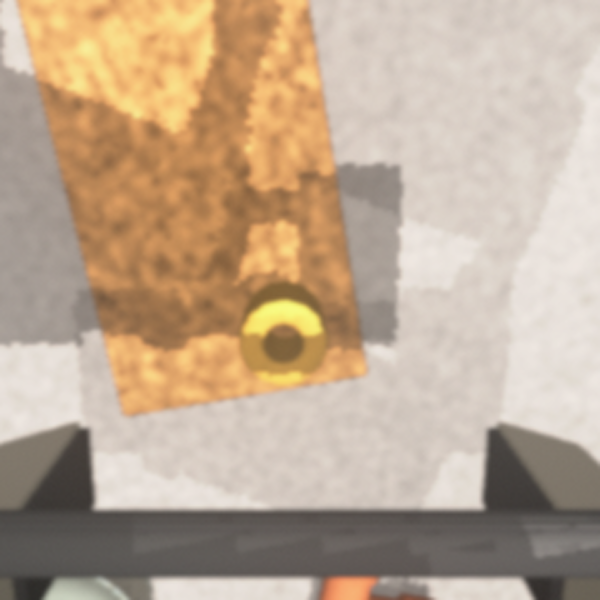

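The ring is at (283,340) with the small bore, which matches the prediction. The tee is outside the finger sweep.

move_arm(
  increments=[
    [0.15,-0.003,-0.001,0],
    [0.25,-0.003,-0.001,0],
    [0.3,-0.003,-0.001,0],
    [0.334,-0.003,-0.001,0],
    [0.334,-0.003,-0.001,0],
  ],
)

```text
time: 10.78
tool_pos: [0.546, -0.2363, 0.0182]
tool_rot: [2.684, 1.57, 2.505]
contact_force: [0.7, -0.5, 0.2]
opening: 0.0916
```

move_arm(
  increments=[
    [0,0,0,0],
    [0,0,0,0],
    [0,0,0,0],
    [0,0,0,0],
    [0,0,0,0],
  ],
  gripper=1,
)

```text
time: 11.4
tool_pos: [0.546, -0.2371, 0.0188]
tool_rot: [0.255, 1.571, 0.076]
contact_force: [-1.4, -1.1, -0.2]
opening: 0.0464
```

move_arm(
  increments=[
    [0,0,0,0],
    [0,0,0,0],
    [0,0,0,0],
  ],
)

```text
time: 11.78
tool_pos: [0.546, -0.2369, 0.0187]
tool_rot: [1.75, 1.571, 1.571]
contact_force: [-0.7, 1.2, -0.2]
opening: 0.0345
```

move_arm(
  increments=[
    [-0.08,0.0,0,0],
    [-0.2,0,0,0],
    [-0.35,0,0,0],
    [-0.45,0,0,0],
    [-0.45,0,0,0],
  ],
)

```text
time: 12.4
tool_pos: [0.5474, -0.2378, 0.2021]
tool_rot: [-0.358, 1.564, -0.538]
contact_force: [0.2, 0.7, -2.6]
opening: 0.0341
```

Run:
```python
from h import *
inc([.43,.25,.18],np.pi/2)
o=snap('wrist','w10',(200,60,440,300),2.5)
```

```text
inc [ 0.0493  1.1478 -0.5067] twist -0.1714 pos [ 0.5474 -0.2378  0.2021] t 12.4 q6 -1.93
```

View pics/w10.png

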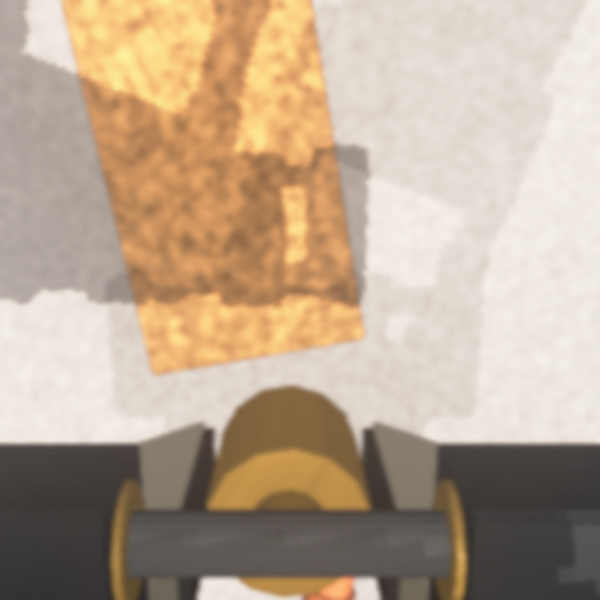

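move_arm(
  increments=[
    [0.0,0.1,-0.044,-0.17],
    [0.0,0.24,-0.106,-0.17],
    [0.0,0.38,-0.168,-0.17],
    [0.0,0.52,-0.23,-0.17],
    [0.0,0.66,-0.291,-0.17],
  ],
)

```text
time: 13.08
tool_pos: [0.4767, 0.0453, 0.1966]
tool_rot: [3.042, 1.567, 3.04]
contact_force: [1.1, 1.4, -2.1]
opening: 0.0344
```

Run:
```python
from h import *
inc([.43,.25,.18],np.pi/2)
```

```text
inc [ 0.0421  0.5115 -0.1175] twist -0.0019 pos [0.4767 0.0453 0.1966] t 13.075 q6 -1.635
```

move_arm(
  increments=[
    [0.02,0.14,-0.032,0],
    [0.03,0.28,-0.064,0],
    [0.042,0.4,-0.092,0],
    [0.042,0.49,-0.113,0],
    [0.042,0.49,-0.113,0],
  ],
)

```text
time: 13.7
tool_pos: [0.4317, 0.2412, 0.1797]
tool_rot: [-2.897, 1.566, -2.895]
contact_force: [0.1, -0.7, -2.8]
opening: 0.0342
```

move_arm(
  increments=[
    [0,0,0,0],
  ],
)

```text
time: 13.82
tool_pos: [0.433, 0.239, 0.1805]
tool_rot: [-2.669, 1.568, -2.67]
contact_force: [-0.1, -0.1, -1.1]
opening: 0.0344
```

Run:
```python
from h import *
inc([.43,.25,.019],np.pi/2)
o=snap('wrist','w11',None,1)
C=cam('wrist',o['tool_pos'],o['tool_rot'])
print(w2p(C,[.43,.25,.004]))
```

```text
inc [ 0.4036  0.0281 -0.0063] twist -0.001 pos [0.433  0.239  0.1805] t 13.825 q6 -1.22
[324.7935123  178.75610337]
```

View pics/w11.png

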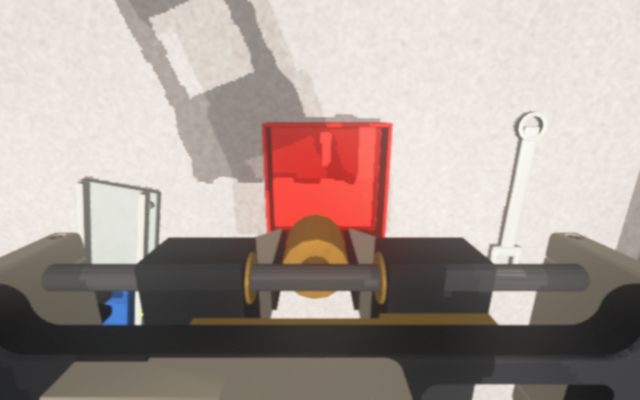

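Run:
```python
from h import *
d=np.load('pics/w11.npz');C=cam('wrist',d['p'],d['r'])
for u,v in((264,124),(391,124)):print(p2w(C,u,v,.04))
```

```text
[0.36709986 0.18830528 0.04      ]
[0.36726879 0.31380998 0.04      ]
```

Tray centre is (0.432, 0.251). Descending into it.

move_arm(
  increments=[
    [0.1,0.028,-0.003,0],
    [0.22,0.028,-0.003,0],
    [0.32,0.028,-0.003,0],
    [0.38,0.028,-0.003,0],
    [0.398,0.028,-0.003,0],
  ],
)

```text
time: 14.5
tool_pos: [0.4319, 0.2494, 0.0212]
tool_rot: [-2.748, 1.568, -2.751]
contact_force: [0.0, 1.1, -2.0]
opening: 0.0342
```

move_arm(
  increments=[
    [0,0,0,0],
    [0,0,0,0],
  ],
)

```text
time: 14.75
tool_pos: [0.4334, 0.2508, 0.0238]
tool_rot: [0.373, 1.569, 0.371]
contact_force: [-0.0, -0.4, -2.6]
opening: 0.0342
```

move_arm(
  increments=[
    [0,0,0,0],
    [0,0,0,0],
    [0,0,0,0],
    [0,0,0,0],
  ],
  gripper=0.4,
)

```text
time: 15.25
tool_pos: [0.4326, 0.2509, 0.0229]
tool_rot: [0.518, 1.57, 0.516]
contact_force: [0.0, -1.1, -0.6]
opening: 0.0551
```

move_arm(
  increments=[
    [-0.06,0,0,0],
    [-0.2,0,0,0],
    [-0.35,0,0,0],
    [-0.45,0,0,0],
    [-0.45,0,0,0],
  ],
)

```text
time: 15.88
tool_pos: [0.4341, 0.2515, 0.206]
tool_rot: [0.38, 1.564, 0.379]
contact_force: [0.5, -0.2, -0.6]
opening: 0.0551
```

Run:
```python
from h import *
o=snap('wrist','w12',None,1)
inc([.557,-.0105,.16],-.179)
inc([.557,-.0105,.16],-.179+np.pi/2)
```

```text
inc [ 0.1096 -0.6535  0.3108] twist -1.3304 pos [0.4329 0.251  0.2038] t 15.925 q6 -1.197
inc [ 0.1096 -0.6535  0.3108] twist 0.1696 pos [0.4329 0.251  0.2038] t 15.925 q6 -1.197
```

View pics/w12.png

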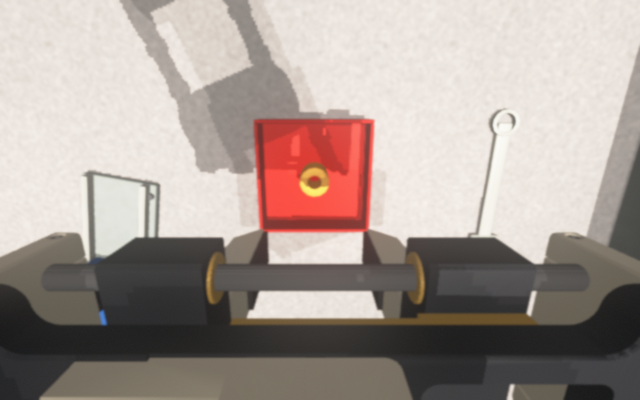

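The reject sleeve stands in the tray at (314,180). Going to the handle with the jaws turned along the rail. While moving, I'll triangulate the mark and index heights.

move_arm(
  increments=[
    [0.0,-0.08,0.04,0.17],
    [0.0,-0.2,0.095,0.34],
    [0.0,-0.33,0.157,0.51],
    [0.0,-0.46,0.22,0.68],
    [0.0,-0.6,0.285,0.85],
  ],
)

```text
time: 16.55
tool_pos: [0.5459, 0.0091, 0.2007]
tool_rot: [-2.461, 1.567, 2.925]
contact_force: [-0.1, 0.2, -0.2]
opening: 0.0548
```

Run:
```python
from h import *
inc([.557,-.0105,.16],-.179)
import cv2
for n,b in (('w5',(270,110,420,210)),('w8',(270,110,420,210))):
    im=np.load(f'pics/{n}.npz')['im'][b[1]:b[3],b[0]:b[2]]
    cv2.imwrite(f'pics/{n}c.png',cv2.resize(im,None,fx=5,fy=5,interpolation=cv2.INTER_CUBIC)[:,:,::-1])
```

```text
inc [ 0.1017 -0.0086  0.056 ] twist 0.8142 pos [0.5459 0.0091 0.2007] t 16.55 q6 -0.798
```

View pics/w5c.png

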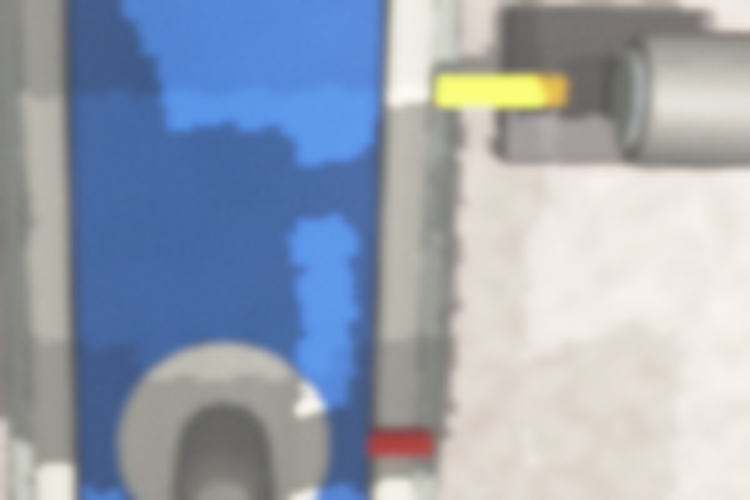

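View pics/w8c.png

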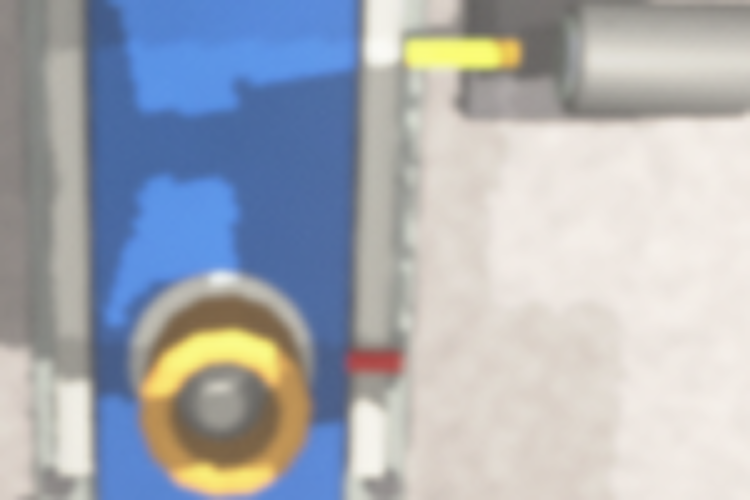

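Run:
```python
from h import *
from scipy.optimize import least_squares
def px(x,y,k,b): return np.array([b[0]+(x+.5)/k-.5,b[1]+(y+.5)/k-.5])
obs={'mark':[('w5',px(436,90,5,(270,110))),('w8',px(406,52,5,(270,110))),('w1',px(205,388,3,(280,65)))],
'index':[('w5',px(434,442,5,(270,110))),('w8',px(403,360,5,(270,110))),('w1',px(203,526,3,(280,65)))]}
P={}
for n,o in obs.items():
    Cs=[(cam('wrist',np.load(f'pics/{k}.npz')['p'],np.load(f'pics/{k}.npz')['r']),p) for k,p in o]
    s=least_squares(lambda X:np.concatenate([w2p(C,X)-p for C,p in Cs]),[.6,0,.04]);P[n]=s.x
    print(n,s.x.round(4),s.fun.round(2))
    for z in(.03,.036,.042):print(z,[p2w(C,*p,z)[:2].round(4) for C,p in Cs])
e=np.array([np.cos(.179),-np.sin(.179),0])
for z in (.03,.036,.042):
  print('pull',z,[(p2w(cam('wrist',np.load(f'pics/{k}.npz')['p'],np.load(f'pics/{k}.npz')['r']),*obs['index'][i][1],z)-p2w(cam('wrist',np.load(f'pics/{k}.npz')['p'],np.load(f'pics/{k}.npz')['r']),*obs['mark'][i][1],z))@e for i,k in enumerate(('w5','w8','w1'))])
```

```text
mark [0.5953 0.0215 0.0269] [ 0.16 -0.22  0.07  0.26 -0.32 -0.01]
0.03 [array([0.5952, 0.021 ]), array([0.5949, 0.0211]), array([0.5945, 0.0218])]
0.036 [array([0.5948, 0.0202]), array([0.5946, 0.0205]), array([0.5928, 0.0213])]
0.042 [array([0.5945, 0.0194]), array([0.5943, 0.0198]), array([0.5911, 0.0209])]
index [0.6593 0.0105 0.0354] [-0.14 -0.21  0.12  0.17  0.04  0.1 ]
0.03 [array([0.6612, 0.0111]), array([0.6604, 0.0109]), array([0.6616, 0.0107])]
0.036 [array([0.6593, 0.0106]), array([0.6589, 0.0104]), array([0.6588, 0.0105])]
0.042 [array([0.6575, 0.01  ]), array([0.6574, 0.0099]), array([0.6561, 0.0102])]
pull 0.03 [np.float64(0.06661438079294603), np.float64(0.06633658710431643), np.float64(0.06797896331159317)]
pull 0.036 [np.float64(0.06515956803027075), np.float64(0.06509014547209156), np.float64(0.06692494337342822)]
pull 0.042 [np.float64(0.06370475526759546), np.float64(0.06384370383986669), np.float64(0.06587092343526305)]
```

move_arm(
  increments=[
    [0.02,-0.003,0.013,0.17],
    [0.04,-0.005,0.025,0.34],
    [0.06,-0.007,0.035,0.51],
    [0.08,-0.008,0.045,0.68],
    [0.1,-0.008,0.05,0.815],
  ],
  gripper=0.4,
)

```text
time: 17.18
tool_pos: [0.5552, -0.007, 0.1603]
tool_rot: [-1.557, 1.567, 2.976]
contact_force: [1.3, 0.4, 1.0]
opening: 0.055
```

move_arm(
  increments=[
    [0,0,0,0],
    [0,0,0,0],
  ],
)

```text
time: 17.42
tool_pos: [0.5558, -0.0068, 0.162]
tool_rot: [-1.606, 1.569, 2.935]
contact_force: [-0.3, 0.6, 0.5]
opening: 0.0552
```

Run:
```python
from h import *
o=snap('wrist','w13',None,1)
C=cam('wrist',o['tool_pos'],o['tool_rot'])
e=np.array([np.cos(.179),-np.sin(.179)])
pin=np.array([.6530,-.028]);h=pin-.095*e;print(h,w2p(C,[*h,.09]),w2p(C,[*h,.06]))
inc([h[0],h[1],.06],-.179)
```

```text
[ 0.55951789 -0.01108566] [320.73725007 211.90749084] [320.14640448 201.61133094]
inc [0.256  0.0105 0.009 ] twist 0.0067 pos [ 0.556  -0.0068  0.1624] t 17.475 q6 0.022
```

View pics/w13.png

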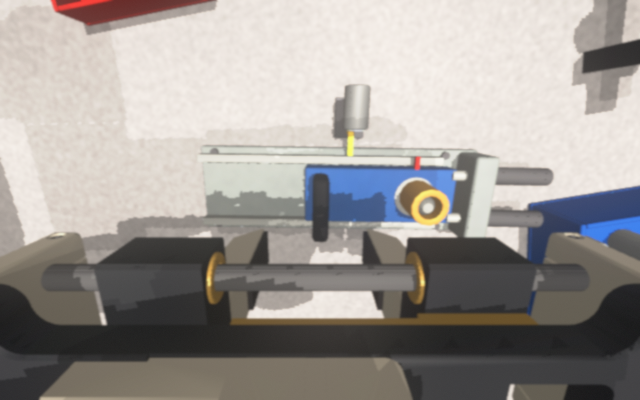

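Grip is at (320,208), within 2 mm of the prediction. Descending onto it.

move_arm(
  increments=[
    [0.06,0.0105,0.009,0.006],
    [0.13,0.0105,0.009,0.006],
    [0.19,0.0105,0.009,0.006],
    [0.24,0.0105,0.009,0.006],
    [0.265,0.0105,0.009,0.006],
  ],
)

```text
time: 18.1
tool_pos: [0.5593, -0.0111, 0.0559]
tool_rot: [-1.62, 1.57, 2.913]
contact_force: [-0.4, 0.7, -0.4]
opening: 0.0553
```

move_arm(
  increments=[
    [0,0,0,0],
  ],
)

```text
time: 18.23
tool_pos: [0.5596, -0.0111, 0.0565]
tool_rot: [-1.651, 1.57, 2.882]
contact_force: [-0.2, 0.1, 1.2]
opening: 0.0551
```

Run:
```python
from h import *
o=snap('wrist','w14',None,1);print(o['contact_force'])
inc([.5595,-.0111,.056],-.179)
```

```text
[-0.24453847  0.11128498  1.18503666]
inc [ 0.0029 -0.0014 -0.    ] twist -0.0009 pos [ 0.5601 -0.0112  0.0571] t 18.275 q6 0.023
```

View pics/w14.png

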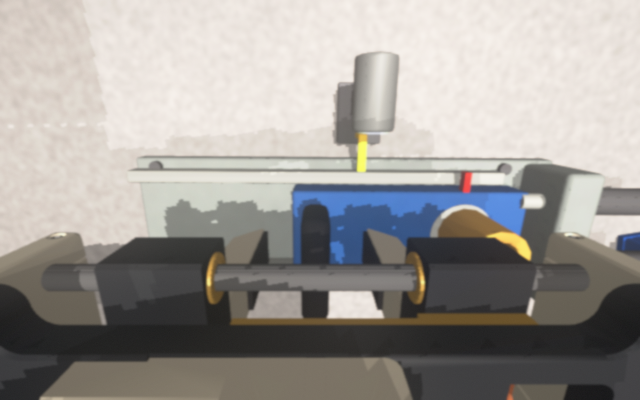

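move_arm(
  increments=[
    [0,0,0,0],
    [0,0,0,0],
    [0,0,0,0],
    [0,0,0,0],
    [0,0,0,0],
  ],
  gripper=1,
  squeeze=45,
)

```text
time: 18.9
tool_pos: [0.5595, -0.0112, 0.0568]
tool_rot: [-1.806, 1.57, 2.726]
contact_force: [-1.9, -0.4, 2.4]
opening: 0.0135
```

move_arm(
  increments=[
    [0,0,0,0],
    [0,0,0,0],
    [0,0,0,0],
  ],
)

```text
time: 19.27
tool_pos: [0.5595, -0.0112, 0.0568]
tool_rot: [-1.718, 1.57, 2.814]
contact_force: [-3.0, 0.7, 4.2]
opening: 0.0137
```

Run:
```python
from h import *
o=snap('wrist','w15',None,1);print(o['contact_force'],o['opening'],o['tool_pos'])
```

```text
[-2.95806826  0.74336413  4.19127401] 0.01366249979190879 [ 0.5594757  -0.01117321  0.0567855 ]
```

View pics/w15.png

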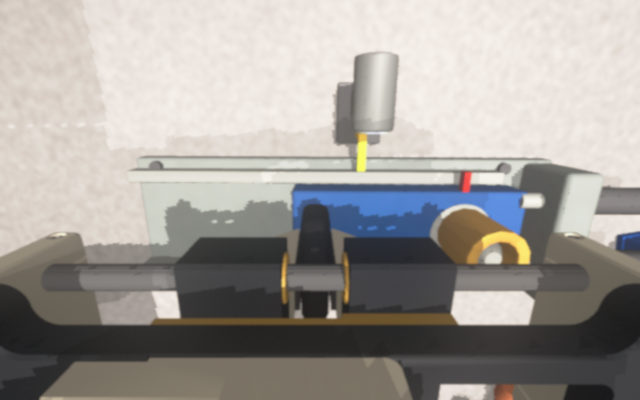

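Handle gripped at 13.7 mm. Pulling smoothly along -y of the tool.

move_arm(
  increments=[
    [0,-0.02,0,0],
    [0,-0.05,0,0],
    [0,-0.09,0,0],
    [0,-0.13,0,0],
    [0,-0.155,0,0],
  ],
)

```text
time: 19.95
tool_pos: [0.5005, -0.0, 0.0568]
tool_rot: [1.717, 1.565, -0.035]
contact_force: [10.1, 0.3, -7.5]
opening: 0.0135
```

move_arm(
  increments=[
    [0,0,0,0],
    [0,0,0,0],
    [0,0,0,0],
  ],
)

```text
time: 20.32
tool_pos: [0.5009, -0.0001, 0.0568]
tool_rot: [1.72, 1.566, -0.032]
contact_force: [9.1, 0.5, -4.9]
opening: 0.0137
```

Run:
```python
from h import *
o=snap('wrist','w16',None,1);print(o['contact_force'],o['opening'],o['tool_pos'])
im=np.load('pics/w16.npz')['im'][110:260,400:560]
cv2.imwrite('pics/w16c.png',cv2.resize(im,None,fx=4,fy=4,interpolation=cv2.INTER_CUBIC)[:,:,::-1])
im=np.load('pics/w16.npz')['im'][100:250,400:560]
snap('top','t16',(220,140,420,260),4)
print(np.linalg.norm(o['tool_pos'][:2]-[.5595,-.0112]))
```

```text
[ 9.06115198  0.48579216 -4.88538438] 0.013735155295850223 [ 5.00945921e-01 -1.45675349e-04  5.68294158e-02]
0.059588407371349926
```

View pics/w16.png

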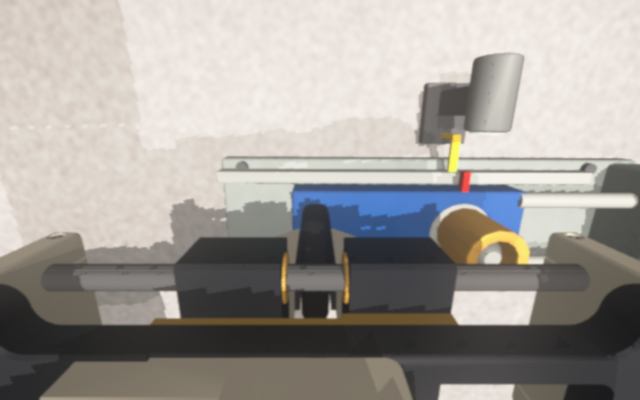

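View pics/w16c.png

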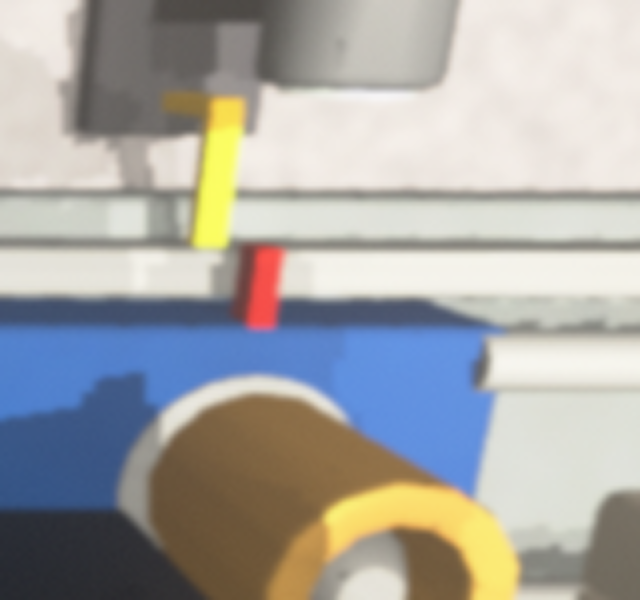

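View pics/t16.png

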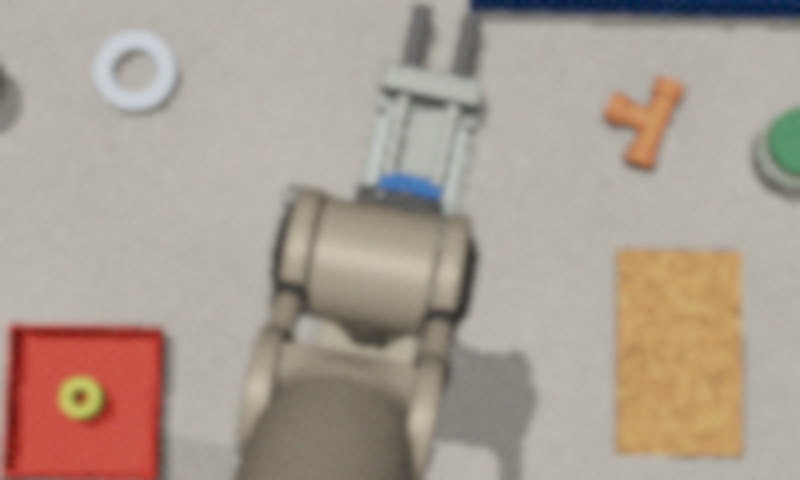

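Carriage is out about 59.6 mm. The index at crop (267,250) still trails the mark tip at (210,247). I'll refine the mark position with the extra views.

Run:
```python
from h import *
for n,b,k in (('w13',(330,120,430,180),7),('w15',(340,120,480,200),5)):
    im=np.load(f'pics/{n}.npz')['im'][b[1]:b[3],b[0]:b[2]]
    cv2.imwrite(f'pics/{n}c.png',cv2.resize(im,None,fx=k,fy=k,interpolation=cv2.INTER_CUBIC)[:,:,::-1])
```

```text
(no output)
```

View pics/w13c.png

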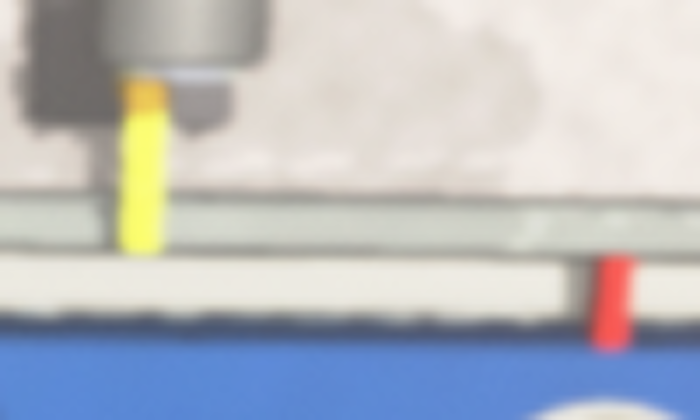

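View pics/w15c.png

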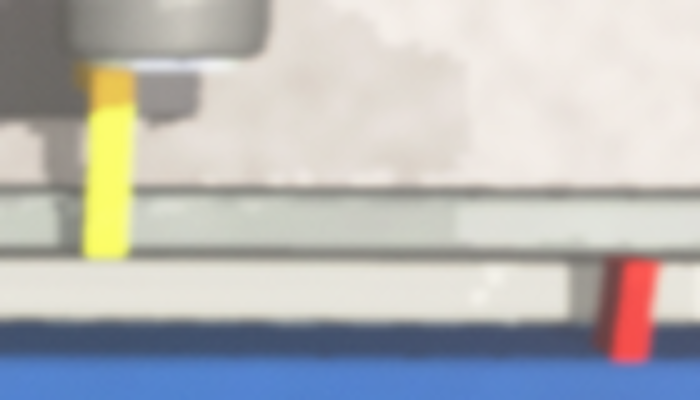

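```bash
cat > tri.py <<'E'
from h import *
from scipy.optimize import least_squares
def px(x,y,k,b): return np.array([b[0]+(x+.5)/k-.5,b[1]+(y+.5)/k-.5])
B5=(270,110)
mark=[('w5',px(436,90,5,B5)),('w8',px(406,52,5,B5)),('w1',px(205,388,3,(280,65))),('w13',px(143,253,7,(330,120))),('w15',px(106,256,5,(340,120))),('w16',px(209,247,4,(400,110)))]
index=[('w5',px(434,442,5,B5)),('w8',px(403,360,5,B5)),('w1',px(203,526,3,(280,65))),('w13',px(618,258,7,(330,120))),('w15',px(640,262,5,(340,120)))]
def C_(k):
    d=np.load(f'pics/{k}.npz');return cam('wrist',d['p'],d['r'])
def tri(o):
    Cs=[(C_(k),p) for k,p in o]
    s=least_squares(lambda X:np.concatenate([w2p(C,X)-p for C,p in Cs]),[.6,0,.04],loss='soft_l1');return s.x,s.fun.reshape(-1,2)
e=np.array([np.cos(.179),-np.sin(.179),0])
E
python3 - <<'E'
from tri import *
m,rm=tri(mark);i,ri=tri(index);print(m.round(4),i.round(4),'pull',(i-m)@e);print(rm.round(2).tolist(),ri.round(2).tolist())
m2,r=tri(mark[3:]);print(m2.round(4),r.round(2).tolist())
m2,r=tri(index[3:]);print(m2.round(4))
C=C_('w16');a=px(267,250,4,(400,110));b=px(209,247,4,(400,110))
for zm in(.03,.036,.042): print(zm,'remaining',(p2w(C,*a,.036)-p2w(C,*b,zm))@e)
E
```

```text
[0.5955 0.0215 0.0271] [0.6596 0.0106 0.0352] pull 0.06509046594017062
[[0.09, -0.26], [0.0, 0.25], [-0.37, 0.06], [-0.3, -0.21], [0.16, 0.15], [0.03, -0.11]] [[-0.12, -0.16], [0.13, 0.25], [0.06, 0.2], [-0.15, -0.04], [-0.02, 0.03]]
[0.5955 0.0214 0.0269] [[-0.26, -0.17], [0.2, 0.19], [-0.04, -0.08]]
[0.66   0.0104 0.0344]
0.03 remaining 0.006222998131121117
0.036 remaining 0.009098622059569713
0.042 remaining 0.011974245988018307
```

move_arm(
  increments=[
    [0,-0.006,0,0],
    [0,-0.013,0,0],
    [0,-0.013,0,0],
    [0,-0.013,0,0],
  ],
)

```text
time: 20.92
tool_pos: [0.4959, 0.0008, 0.0568]
tool_rot: [1.728, 1.566, -0.024]
contact_force: [9.3, 1.4, -5.5]
opening: 0.0136
```

Run:
```python
from h import *
o=snap('wrist','w17',(400,110,560,260),4);print(o['contact_force'],o['opening'],o['tool_pos'])
print(np.linalg.norm(o['tool_pos'][:2]-[.5595,-.0112]))
snap('scene','s17',(280,150,420,250),5)
```

```text
[ 9.33240723  1.3562686  -5.49432568] 0.01355469329931672 [0.49590089 0.00082613 0.05680035]
0.0647261493274889
```

View pics/w17.png

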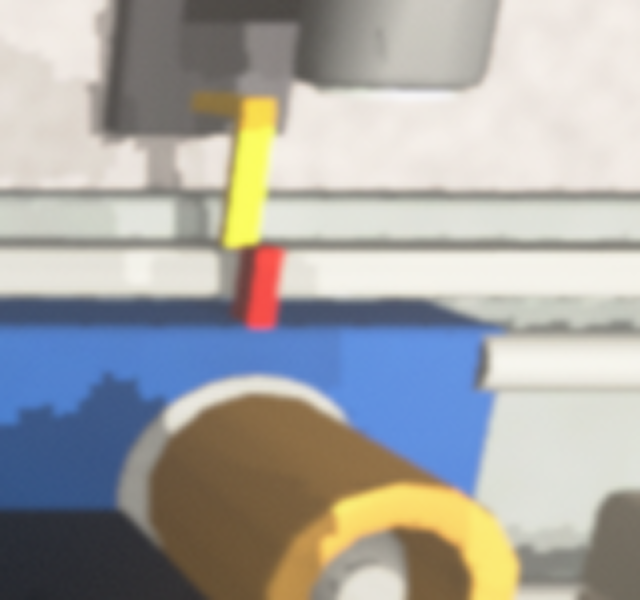

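View pics/s17.png

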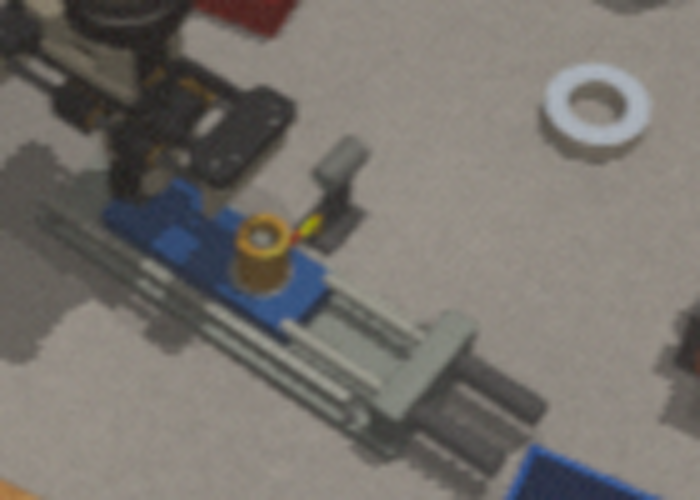

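Run:
```python
from tri import *
b17=px(238,247,4,(400,110));a17=px(265,250,4,(400,110))
m,rm=tri(mark+[('w17',b17)]);print(m.round(4),rm[-1])
C=C_('w17')
for zi in (.0344,.0352,.036):print(zi,'remaining',(p2w(C,*a17,zi)-m)@e,(p2w(C,*a17,zi)-p2w(C,*b17,m[2]))@e)
# pure-mark tri using w13..w17
m2,r=tri(mark[3:]+[('w17',b17)]);print(m2.round(4))
# index sanity w16
C=C_('w16');print((p2w(C,*px(267,250,4,(400,110)),.0352)-m)@e)
# pin axis from sleeve ring? expected index location
i,_=tri(index); pin=np.array([.653,-.028,.036]);print('index-pin along rail',(i-pin)@e)
```

```text
[0.5955 0.0214 0.0267] [ 0.38080223 -0.08134112]
0.0344 remaining 0.00019960149866926247 0.00044192999801670756
0.0352 remaining -0.00022307533430860265 1.9253165038842537e-05
0.036 remaining -0.0006457521672864689 -0.00040342366793902384
[0.5956 0.0213 0.0263]
0.005230991467137453
index-pin along rail -0.0003368557480348342
```

move_arm(
  increments=[
    [0,0,0,0],
    [0,0,0,0],
    [0,0,0,0],
    [0,0,0,0],
  ],
)

```text
time: 21.52
tool_pos: [0.4959, 0.0008, 0.0568]
tool_rot: [1.731, 1.566, -0.021]
contact_force: [8.2, 1.3, -5.3]
opening: 0.0136
```

Run:
```python
from h import *
o=robot.observe();print(o['tool_pos'],o['opening'],o['contact_force'],np.linalg.norm(o['tool_pos'][:2]-[.5595,-.0112]))
print(robot.hand_in())
```

```text
[0.49591733 0.00082647 0.05678956] 0.013588536582316102 [ 8.21238403  1.32822098 -5.2694334 ] 0.0647100577824248
the job is handed in; nothing more can be done
None
```

I handed the job in at 21.5 s with the arm still holding the handle at the mark.

- **Good sleeve:** The sleeve nearer the robot had the larger bore. It slid down the pin with under 6 N of contact and was released. Its top ring appeared where a fully seated sleeve's should, to within about 1 pixel.
- **Reject sleeve:** I told it by its visibly small bore in the wrist images and did not try it on the pin. It went in the red tray while the carriage was still home, and the pictures show it standing upright near the tray's centre.
- **Carriage:** I pulled it about 64.7 mm and held it with a 45 N grip. In the last picture the index was within about 0.5 mm of the mark. That result rests on a mark height of about 27 mm, worked out from several views. My separate estimate of the pull needed was 65.1 mm, which agrees to 0.4 mm. Over the final 0.5 s hold the pose did not drift.

One check is weaker than the rest: the scene camera was too coarse to confirm the alignment to better than a few mm. I moved nothing else, but I did not re-measure the other items on the bench at the end.

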